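# Shut the warm cabinet and hold a disc spindle level for checking

### The job

The spindles have just come out of the little warm cabinet: first push its open glass door fully shut until it snaps home on its catch. Then draw the spindle with the thin flat round disc on its upper end out of the slanted rack, turn it until its shaft is level (horizontal), and finish while still holding it like that in the gripper, still and clear of everything else, with the middle of the shaft at least 20 cm above the bench, so that it can be checked for straightness. Leave the other two spindles in the rack, keep the door shut, and do not knock over the flask, the vial or the jar.

Things in the scene. Friction and masses are not known exactly. Their poses are not given: they have to be found in the camera images.
- cabinet: small grey metal warm cabinet standing fixed on the bench, 180 mm deep (x), 250 mm wide (y), 215 mm high; origin at the centre of its underside; its open front faces its own -x, roughly towards the robot. Its position and yaw vary.
- door (a joint): angle of the cabinet's door in rad: 0 = shut, growing as it opens to the cabinet's -x (starts at 0.5 to 1.1). White-framed glass door 246 mm wide, 211 high, 16 thick, on a vertical hinge at the cabinet's +y front edge; it swings lightly and stays where left. A spring-ball catch resists from about 0.08 rad (5 to 10 N at the free edge), then pulls the door home to 0 and holds it.
- door_hinge (a point): point on the door's hinge axis at the height of the door's top edge (213 mm above the bench); it turns with the door: its own -y points along the door from hinge to free edge, its own -x is the normal of the door's outer face
- door_push (a point): a good place to push: on the door's outer face (16 mm from the hinge axis along the door's own -x), 30 mm below its top edge, 22 mm in from its free edge (224 mm from the hinge); turns with the door, axes as door_hinge. A round black knob stands 26 mm off the face much lower (70 mm above the door's lower edge).
- rack: slanted rack fixed on the bench: grey plastic block 250 mm long (its y) by 50 by 60 on a steel plate, with three square sockets (15 mm wide, 50 deep) in a row along y, 85 mm apart, all leaning 45 degrees from vertical towards its own -x (roughly to the robot). Origin at the centre of its underside; highest edge 85 mm above the bench. Position and yaw vary.
- rack_mouth (a point): centre of the mouth of the middle socket, 66 mm above the bench; axes as rack; the other two mouths lie 85 mm to either side along its y
- disc_mid (a point): middle of the steel disc spindle, the one to take: round shaft 12 mm thick, 145 mm long overall, with a flat disc 36 mm wide and 6 thick at its upper end; about 0.16 kg. On the axis, half-way along; own z runs along the shaft to the disc. At first 50 mm of the lower end is in the socket, this point 23 mm outside the mouth; it leans as the socket does, sagging up to 5 degrees more. May be in any socket.
- bob_mid (a point): middle of another spindle, to be left in the rack: same shaft and length, but with a fat cylinder 26 mm in diameter and 34 mm long at its upper end; point and axes as for disc_mid
- tbar_mid (a point): middle of the third spindle, to be left in the rack: same shaft and length, with a 46 mm long round crossbar (10 mm thick, across the row) at its upper end; point and axes as for disc_mid
- disc: the same disc spindle, origin at the centre of the lower end of its shaft, own z along the shaft towards the disc
- flask: conical glass flask, 72 mm wide, 110 mm high, standing loose behind the rack; origin at the centre of its underside. Leave it standing.
- vial: small amber vial, 30 mm wide, 55 mm high, standing loose between cabinet and rack; origin at the centre of its underside. Leave it standing.
- jar: white lidded jar, 60 mm wide, 75 mm high, standing loose to the right of the rack; origin at the centre of its underside. Leave it standing.
Things that resemble listed ones, but are neither listed nor needed, are in the scene too. Leave any pink or red look-alike of the disc alone.

How it is judged:
On the way, in this order (a step that is already met when the one before it is completed fails the run):
1. the cabinet door is shut and seated on its catch (value of joint door below 0.03 rad), for 0.2 s.
2. the disc spindle has been drawn out of its socket by the gripper (height (world z) of disc above 0.08 m and contact force between disc and rack below 0.1 N and contact force between disc and the fingers above 1 N), for 0.2 s.
At the end, for the whole second after the job is handed in: the door is shut on its catch (within 0.03 rad); the disc spindle is held still by the fingers alone, not touching rack or cabinet, its shaft level within 15 degrees and its middle more than 19 cm above the bench; the other two spindles are still in their sockets (within 20 mm) (value of joint door below 0.03 rad and height (world z) of disc_mid above 0.19 m and angle between disc_mid's own z axis and vertical between 1.31 and 1.83 rad and linear speed of disc below 0.03 m/s and angular speed of disc below 0.2 rad/s and contact force between disc and the fingers above 1 N and contact force between disc and rack below 0.1 N and contact force between disc and cabinet below 0.1 N and distance of each of bob_mid, tbar_mid from where it was at the start of the episode below 0.02 m); the arm keeps its last pose, push and grip.
It fails at once if another spindle is pulled out of the rack (distance of any of bob_mid, tbar_mid from where it was at the start of the episode above 0.03 m).
It fails at once if glassware or a jar is knocked over (angle between any of flask, vial, jar's own z axis and vertical above 0.6 rad).
It also fails if it takes over 61 s, if anything falls off the work surface, if the arm or the gripper's body presses on something with over 40 N, if the wrist force passes 120 N, or if a joint passes its speed limit or range.

### The arm

A 6-joint arm with a two-finger parallel gripper is mounted at the origin on the work surface. World frame = base frame: x ahead of the robot, y to its left, z up, the work surface at z = 0. Lengths are in m, angles in rad, forces in N, time in s.
With the tool pointing down it reaches from about 0.325 to 0.775 m from the base axis. Payload 5.5 kg.
Tool frame: the origin (TCP) lies at the very end of the fingers, on their centre line; the grasp point (between the pads) lies 19 mm behind it; y points along the fingers, z is the direction in which the jaws open and shut, and the axes are right-handed (so a half turn about y gives the same grasp; the last joint's range is limited). The gripper opens to 85 mm and grips with 20 to 120 N. Pads are 22 mm wide; open, the fingers measure 114 mm over their backs; the gripper's body (76 mm by 85 mm) begins 54 mm behind the grasp point. The pads swing forward as they close: fully open they stand 13 mm farther back than shut.
Start: joints at [1.163, 0.091, 1.231, -0, 1.82, -0.057], TCP at [0.206, 0.563, 0.231] pointing down, gripper open.
Joint ranges: [-2.87, 2.87], [-0.86, 2.18], [0.17, 2.46], [-1.51, 4.65], [0.06, 2.69], [-2.65, 2.65]. Speed limits (rad/s): [2.57, 2.57, 3.01, 3.14, 3.14, 3.14].

### API

Orientations are given as a unit quaternion [w, x, y, z].
In Python, from rig import bot gives the robot as it stands.
- The arm moves only by the shell command python3 -m crank 'ROWS' [FORCE]. ROWS is JSON, a list of rows, each an object with "claw": the opening, from 0 (shut) to 1 (fully open); "delta_pos": the shift along the tool's x, y, z in m, a list of three; "rotation": the turn, a rotation vector about the tool's x, y, z in rad, a list of three. A call has 1 to 20 rows; each row shifts and turns the commanded pose from where the row before left it, along the tool's axes as they then stand; what a row does not reach is not made up. A row lasts 1/8 s, in which the tool goes at most 62.5 mm and 10.7 degrees, less where a joint would pass 70% of its speed; a pose out of reach is approached as far as the arm can. A call is refused whole if a number of a shift passes 0.0625 or a number of a turn 0.188, either way. A call with a gripper value outside its range is refused whole. The fingers move at their own pace and stop on an object; FORCE is the grip in N (left out, the last holds). Time passes only in rows, so rows that do not move let the fingers close. It gives the time, the measured TCP pose, the force and the opening at its end, in the units of the state.
- bot.sense(): the state, without advancing time (a new reading comes with each control period).
- bot.grab_frame(name): name is "side" or "top" or "wrist"; returns the picture (384x512x3 uint8, red, green, blue); there is no depth.
- bot.camera_params(name): a dict with "mtx" (3x3 intrinsics, pixels), "k1" (the pictures are not rectified: a ray, as slopes to the right and down, at radius r is drawn at 1 + k1 r^2 times it, then the intrinsics apply), "R" (3x3) and "t" (3): a world point X has camera coordinates R X + t. Camera axes: x right, y down, z forward; pixel columns grow to the right and rows downward; lengths in m; the calibration is good to about 2 mm. A picture is of the moment at which its call begins: read the wrist's pose just before it. camera_params takes no time and is no camera call; for the wrist camera it gives the pose at the moment of the call.
- bot.hand_in(): hands the job in, once; it reports no verdict.
The state is a dict: "clock": time; "q": joint angles; "qd": joint speeds; "joint_torque": joint torques, N m; "tcp_pos": TCP position; "tcp_rot": TCP orientation; "ft_force": force on the tool from outside, world axes, zero at the start; "wrist_torque": the same for the moment, N m; "grip_width": finger opening in m.
Only numpy, scipy, OpenCV 4.12 (cv2) and the standard library are available. Lean on these libraries where they do the work, as an engineer would, in place of code of your own. Each camera call takes 0.05 s, during which the arm holds its last target. There are 200 camera calls.

## Working session

There is one attempt and no reset: what is moved stays moved. The work goes in short steps, Python scripts to look and compute and a shell command to move; the robot and the scene stay as the last step left them, time stands still between calls to the robot, and variables do not carry over. Pictures are saved under pics/ and viewed, about 8 in all and at most 12, crops included, and the job is handed in when it is done.

```bash
ls; mkdir -p pics; cat > h.py <<'E'
import numpy as np, cv2
from rig import bot
from scipy.spatial.transform import Rotation as Rn
def snap(n,f):
    p=bot.camera_params(n); im=bot.grab_frame(n); cv2.imwrite(f'pics/{f}.png',cv2.cvtColor(np.array(im),cv2.COLOR_RGB2BGR)); np.savez(f'pics/{f}.npz',**{k:np.array(v) for k,v in p.items()}); return im,p
def load(f): return dict(np.load(f'pics/{f}.npz'))
def ray(p,u,v):
    K=np.array(p['mtx']); d=np.array([(u-K[0,2])/K[0,0],(v-K[1,2])/K[1,1]]); s=d.copy()
    for _ in range(30): s=d/(1+float(p['k1'])*(s@s))
    R=np.array(p['R']); return -R.T@np.array(p['t']), R.T@np.array([*s,1])
def onz(p,u,v,z):
    o,d=ray(p,u,v); return o+d*(z-o[2])/d[2]
def tri(p1,a,p2,b):
    o1,d1=ray(p1,*a);o2,d2=ray(p2,*b); s=np.linalg.lstsq(np.c_[d1,-d2],o2-o1,rcond=None)[0]
    x,y=o1+d1*s[0],o2+d2*s[1]; return (x+y)/2, np.linalg.norm(x-y)
def proj(p,X):
    c=np.array(p['R'])@np.array(X)+np.array(p['t']); s=c[:2]/c[2]; s=s*(1+float(p['k1'])*(s@s)); K=np.array(p['mtx']); return K[:2,:2]@s+K[:2,2]
def pose():
    s=bot.sense(); q=s['tcp_rot']; return np.array(s['tcp_pos']), Rn.from_quat([q[1],q[2],q[3],q[0]])
E
python3 - <<'E'
from h import *
for n in('side','top'):
    im,p=snap(n,n+'0'); print(n,-np.array(p['R']).T@np.array(p['t']),p['mtx'][0][0],p['k1'])
a=[cv2.imread(f'pics/{n}0.png') for n in('side','top')]
for n,i in zip(('side','top'),a): cv2.imwrite(f'pics/{n}0b.png',cv2.resize(i,(800,600),interpolation=cv2.INTER_CUBIC))
print(bot.sense()); print(pose()[1].as_matrix())
E
```

```text
pics
side [-0.1242918  -0.99486517  0.79485837] 461.99920495114634 -0.15498654106516038
top [ 0.27740302 -0.02577906  1.61707666] 462.67601597986936 -0.11399553036355568
{'clock': 0.1, 'q': array([ 1.16328691e+00,  9.18128611e-02,  1.23177824e+00, -5.11561190e-06,
        1.81981337e+00, -5.66913424e-02]), 'qd': array([ 0.00094467, -0.00113756, -0.00366859, -0.0004803 ,  0.0002447 ,
        0.00025134]), 'joint_torque': array([ 1.64287867e-03, -4.60214782e+01, -4.19220185e+01, -1.38653500e-04,
        1.05420244e-02, -1.39155017e-05]), 'tcp_pos': array([0.20609534, 0.56321771, 0.2302392 ]), 'tcp_rot': array([-0.69563223,  0.69687983, -0.12354388,  0.1232526 ]), 'ft_force': array([ 0.0228465 , -0.07358534,  0.68298342]), 'wrist_torque': array([0.04632318, 0.02851108, 0.01015096]), 'grip_width': 0.08512458360976972}
[[ 9.39091417e-01 -7.13513125e-04  3.43666702e-01]
 [-3.43667429e-01 -1.66541015e-03  9.39089945e-01]
 [-9.77069874e-05 -9.99998359e-01 -1.80918360e-03]]
```

View pics/side0b.png

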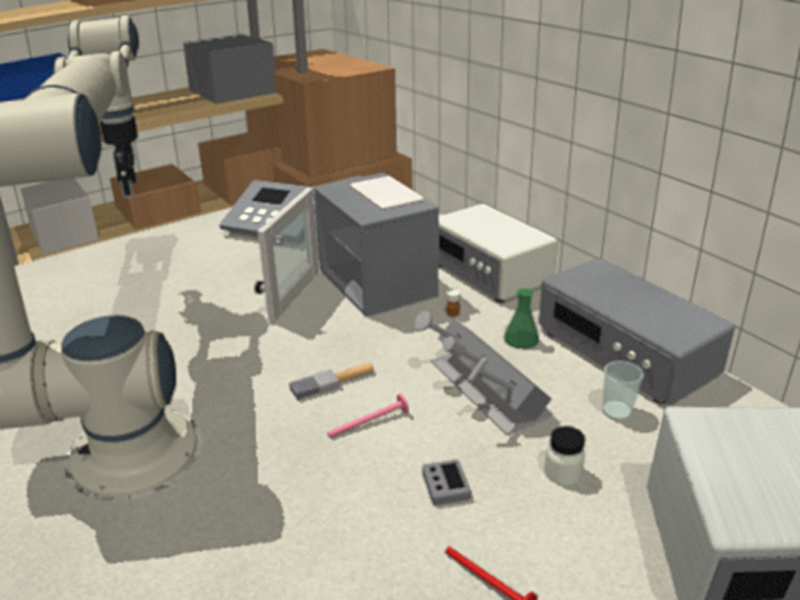

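View pics/top0b.png

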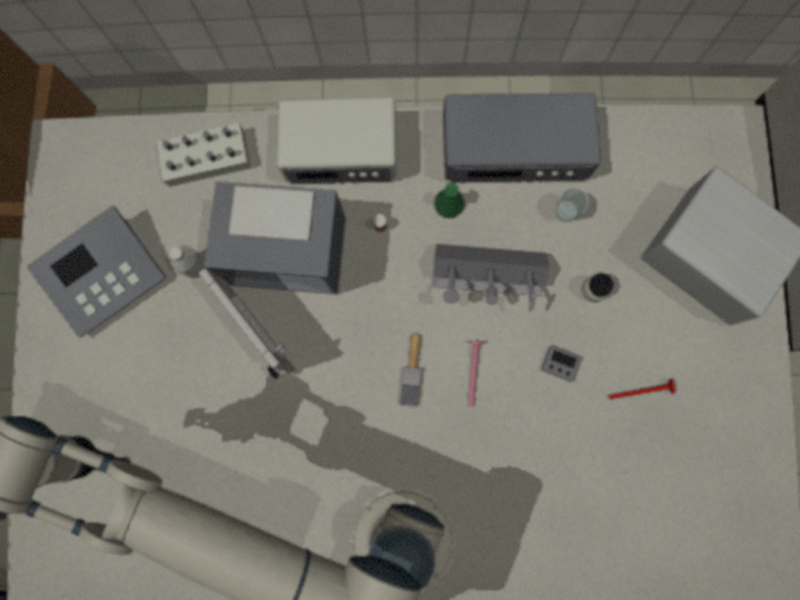

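The side view (800 px) shows the cabinet with its door open: hinge near (317,190), free edge near (268,250). The rack is at (490,370), and what looks like a disc is at (423,320). In the top view the door runs (205,272) to (278,362), and the rack is at (490,270).

```bash
python3 - <<'E'
from h import *
s=cv2.imread('pics/side0.png');t=cv2.imread('pics/top0.png')
a=cv2.resize(s[190:290,255:365],(440,400),interpolation=cv2.INTER_CUBIC)
b=cv2.resize(t[145:205,265:365],(400,240),interpolation=cv2.INTER_CUBIC)
b2=cv2.resize(t[160:250,120:220],(355,320),interpolation=cv2.INTER_CUBIC)
c=np.zeros((600,800,3),np.uint8); c[:400,:400]=a[:,:400]; c[:240,400:]=b; c[250:570,400:755]=b2
cv2.imwrite('pics/c1.png',c)
p=load('top0');f=.64
for n,u,v,z in [('hinge',205,272,.213),('free',276,362,.213),('cabFR',335,291,.215),('cabBR',343,211,.215),('cabBL',218,184,.215),('rackBL',436,246,.085),('rackBR',548,252,.085),('vial',380,225,.055),('flask',450,200,.0),('jar',600,283,.075)]:
    print(n,onz(p,u*f,v*f,z).round(3))
E
```

```text
hinge [0.564 0.383 0.213]
free [0.382 0.237 0.213]
cabFR [0.52  0.121 0.215]
cabBR [0.682 0.105 0.215]
cabBL [0.746 0.361 0.215]
rackBL [ 0.637 -0.085  0.085]
rackBR [ 0.619 -0.329  0.085]
vial [0.694 0.037 0.055]
flask [ 0.766 -0.124  0.   ]
jar [ 0.551 -0.442  0.075]
```

View pics/c1.png

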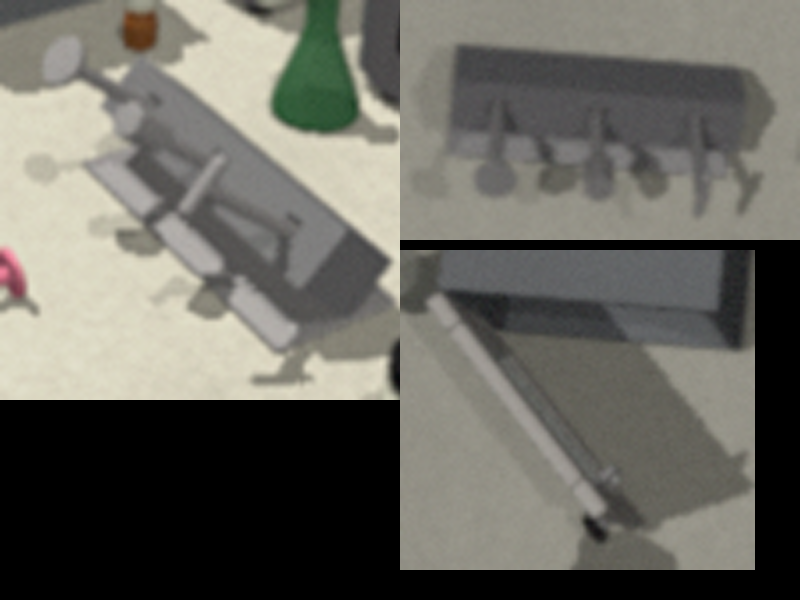

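Close-up: the thin disc is the leftmost (+y) spindle, at side crop (62,58) and top crop (495,178). The bob is in the middle and the T-bar is on the right. The door strip in the top crop runs (437,298) to (600,508).

```bash
cat > geo.py <<'E'
from h import *
t=load('top0');s=load('side0')
c2=lambda u,v:(120+(u-400)/3.55,160+(v-250)/3.55)
E
python3 - <<'E'
from geo import *
A=onz(t,*c2(440,290),.215)[:2];B=onz(t,*c2(715,310),.215)[:2]
y=(A-B)/np.linalg.norm(A-B); print('cab front',A,B,np.linalg.norm(A-B),'yaw',np.arctan2(-y[0],y[1]))
D0=onz(t,*c2(437,298),.213)[:2];D1=onz(t,*c2(600,508),.213)[:2]
d=(D1-D0)/np.linalg.norm(D1-D0); print('door',D0,D1,np.linalg.norm(D1-D0))
ang=np.arctan2(d[1],d[0])-np.arctan2(-y[1],-y[0]); print('theta',ang%(2*np.pi)-2*np.pi,)
# hinge on inner face: strip centre line minus 8 mm normal
th=abs((ang+np.pi)%(2*np.pi)-np.pi); yaw=np.arctan2(-y[0],y[1])
def dn(th):
    u=np.array([-np.sin(th),-np.cos(th)]); n=np.array([-np.cos(th),np.sin(th)])
    R=np.array([[np.cos(yaw),-np.sin(yaw)],[np.sin(yaw),np.cos(yaw)]]); return R@u,R@n
u,n=dn(th); print('u vs d',u,d); H=D0-8*n/1000+0*u; print('hinge',H,'A',A)
p,R=pose(); M=R.as_matrix()
prev=p
for q in [th+.1,.8*th,.6*th,.4*th,.2*th,.1,0,-.04]:
    u,n=dn(q); w=np.array([*(H+.212*u+(.016+.013)*n),.16]); print(round(q,2),w.round(3),'tool delta',(M.T@(w-prev)).round(3)); prev=w
D,e=tri(s,(270.5,204.5),t,(288.75,189.5)); print('disc top',D,e)
E
```

```text
cab front [0.57209532 0.38213696] [0.54913804 0.13863701] 0.24457976562050623 yaw -0.09400255536319056
door [0.56538115 0.38521211] [0.3784987  0.23829106] 0.2377200959780455
theta -0.8105439121055031
u vs d [-0.78614493 -0.61804219] [-0.78614493 -0.61804219]
hinge [0.57032549 0.37892295] A [0.57209532 0.38213696]
0.91 [0.376 0.29  0.16 ] tool delta [ 0.253  0.071 -0.198]
0.65 [0.406 0.242 0.16 ] tool delta [ 0.044  0.    -0.034]
0.49 [0.43  0.218 0.16 ] tool delta [ 0.031  0.    -0.015]
0.32 [0.458 0.197 0.16 ] tool delta [ 0.033  0.    -0.01 ]
0.16 [0.489 0.181 0.16 ] tool delta [ 0.034  0.    -0.004]
0.1 [0.501 0.176 0.16 ] tool delta [ 0.013 -0.    -0.   ]
0 [0.522 0.171 0.16 ] tool delta [ 0.021 -0.     0.002]
-0.04 [0.53  0.169 0.16 ] tool delta [ 0.008 -0.     0.001]
disc top [ 0.5180427  -0.11167507  0.12412164] 0.003954749657997344
```

```bash
python3 -m crank '[{"claw":0,"delta_pos":[0.042,0.012,-0.033],"rotation":[0,0,0]},{"claw":0,"delta_pos":[0.042,0.012,-0.033],"rotation":[0,0,0]},{"claw":0,"delta_pos":[0.042,0.012,-0.033],"rotation":[0,0,0]},{"claw":0,"delta_pos":[0.042,0.012,-0.033],"rotation":[0,0,0]},{"claw":0,"delta_pos":[0.042,0.012,-0.033],"rotation":[0,0,0]},{"claw":0,"delta_pos":[0.042,0.011,-0.033],"rotation":[0,0,0]},{"claw":0,"delta_pos":[0,0,0],"rotation":[0,0,0]},{"claw":0,"delta_pos":[0.022,0,-0.017],"rotation":[0,0,0]},{"claw":0,"delta_pos":[0.022,0,-0.017],"rotation":[0,0,0]},{"claw":0,"delta_pos":[0.015,0,-0.008],"rotation":[0,0,0]},{"claw":0,"delta_pos":[0.016,0,-0.007],"rotation":[0,0,0]},{"claw":0,"delta_pos":[0.016,0,-0.005],"rotation":[0,0,0]},{"claw":0,"delta_pos":[0.017,0,-0.005],"rotation":[0,0,0]},{"claw":0,"delta_pos":[0.017,0,-0.002],"rotation":[0,0,0]},{"claw":0,"delta_pos":[0.017,0,-0.002],"rotation":[0,0,0]},{"claw":0,"delta_pos":[0.007,0,0],"rotation":[0,0,0]}]' 20
```

```text
clock: 2.1
tcp_pos: [0.4941, 0.1799, 0.16]
tcp_rot: [-0.696, 0.696, -0.124, 0.124]
ft_force: [0.2, -0.5, 0.1]
grip_width: -0.0001
```

```bash
python3 -m crank '[{"claw":0,"delta_pos":[0.007,0,0],"rotation":[0,0,0]},{"claw":0,"delta_pos":[0.007,0,0],"rotation":[0,0,0]},{"claw":0,"delta_pos":[0.007,0,0],"rotation":[0,0,0]},{"claw":0,"delta_pos":[0.003,0,0],"rotation":[0,0,0]}]'; python3 - <<'E'
from h import *
im,p=snap('top','top1'); i=cv2.imread('pics/top1.png')
cv2.imwrite('pics/top1b.png',cv2.resize(i[90:250,90:290],(800,600)[:2],interpolation=cv2.INTER_CUBIC))
E
```

```text
clock: 2.6
tcp_pos: [0.5135, 0.1732, 0.1602]
tcp_rot: [0.696, -0.696, 0.125, -0.121]
ft_force: [-18.6, 3.6, 4.8]
grip_width: 0.0004
```

View pics/top1b.png

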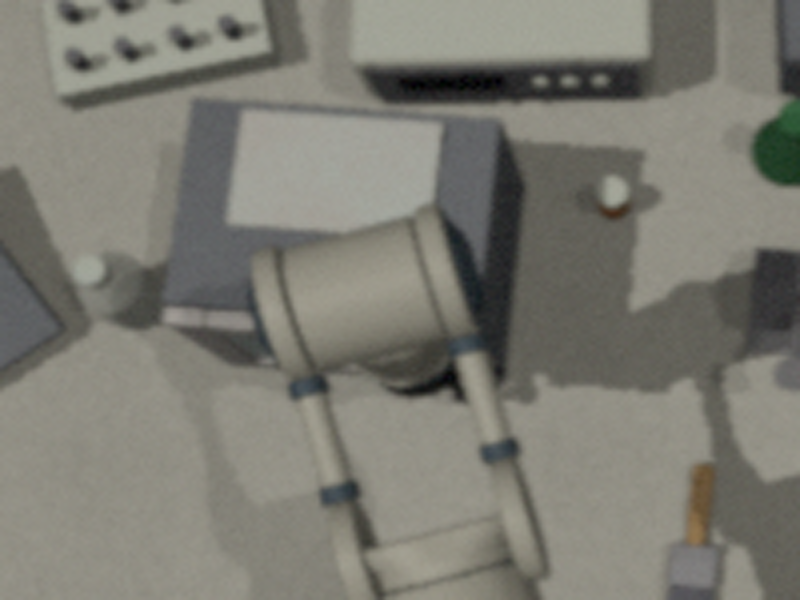

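The door looks shut, and the push is backed by 18.6 N, which is more than the catch resists. I'll retreat, check the door, and go above the disc spindle.

```bash
python3 -m crank '[{"claw":0,"delta_pos":[0,0,0],"rotation":[0,0,0]},{"claw":0,"delta_pos":[0,0,0],"rotation":[0,0,0]},{"claw":0,"delta_pos":[-0.04,0,0],"rotation":[0,0,0]},{"claw":0,"delta_pos":[-0.03,-0.03,0],"rotation":[0,0,0]},{"claw":0,"delta_pos":[0,-0.05,0],"rotation":[0,0,0]},{"claw":0.5,"delta_pos":[0,-0.04,0],"rotation":[0,-0.14,0]},{"claw":1,"delta_pos":[0,0,0],"rotation":[0,-0.14,0]},{"claw":1,"delta_pos":[0.013,0,-0.061],"rotation":[0,0,0]},{"claw":1,"delta_pos":[0.013,0,-0.061],"rotation":[0,0,0]},{"claw":1,"delta_pos":[0.013,0,-0.061],"rotation":[0,0,0]},{"claw":1,"delta_pos":[0.013,0,-0.061],"rotation":[0,0,0]},{"claw":1,"delta_pos":[0.013,0,-0.061],"rotation":[0,0,0]},{"claw":1,"delta_pos":[0,0,0],"rotation":[0,0,0]},{"claw":1,"delta_pos":[0,0,0],"rotation":[0,0,0]}]'; python3 - <<'E'
from h import *
print(pose()[1].as_matrix().round(3))
for n in('wrist','side','top'): im,p=snap(n,n+'2'); print(-np.array(p['R']).T@np.array(p['t']), np.array(p['R'])[2])
w,s,t=[cv2.imread(f'pics/{n}2.png') for n in('wrist','side','top')]
c=np.zeros((600,800,3),np.uint8); c[:384,:512]=w; c[:300,512:]=cv2.resize(s[100:200,150:246],(288,300)); c[384:600,:288]=cv2.resize(t[110:182,120:216],(288,216)); c[310:600,512:]=cv2.resize(t[140:237,270:366],(288,290))
cv2.imwrite('pics/c2.png',c)
E
```

```text
clock: 4.4
tcp_pos: [0.4932, -0.1124, 0.2804]
tcp_rot: [0.707, -0.707, 0.025, -0.025]
ft_force: [0.8, 0.3, -0.8]
grip_width: 0.0855
[[ 0.997  0.     0.071]
 [-0.071  0.     0.997]
 [ 0.    -1.     0.   ]]
[ 0.41327224 -0.10658679  0.4235509 ] [ 0.31449438 -0.02268486 -0.94898824]
[-0.1242918  -0.99486517  0.79485837] [ 0.473633    0.72765218 -0.49617949]
[ 0.27740302 -0.02577906  1.61707666] [ 0.15308151  0.00483031 -0.98820176]
```

View pics/c2.png

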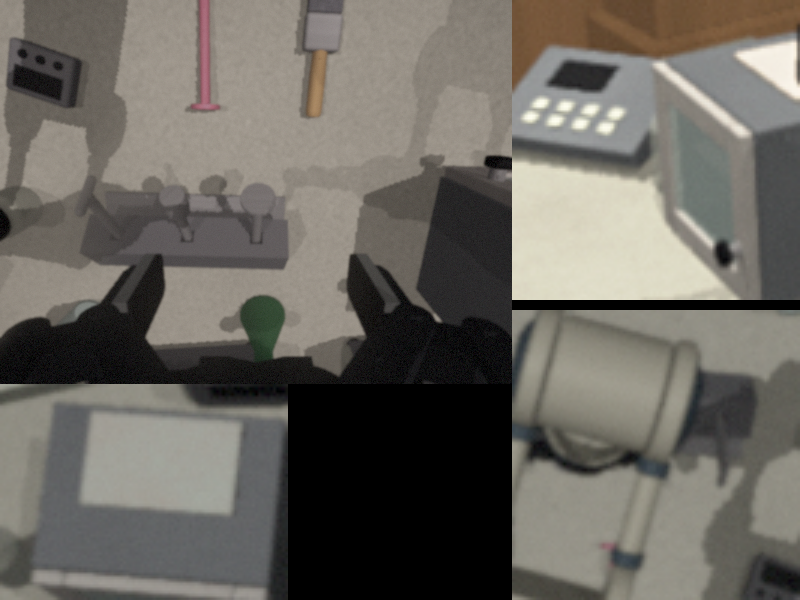

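The side inset shows the door flush shut. In the wrist view the disc is at (258,198) with its shaft entering the socket near (257,240), the bob is in the middle at (173,198), and the T-bar is at (90,195).

```bash
python3 - <<'E'
from geo import *
w=load('wrist2')
print('disc w/s',tri(w,(258,198),s,(270.5,204.5)),'w/t',tri(w,(258,198),t,(288.75,189.5)))
print('disc on .13',onz(w,258,198,.13),'mouth',onz(w,257,241,.066))
m=onz(w,257,241,.066)
for L in(45,47.5,50):
  a=np.radians(L); print(L,'top pred',proj(w,m+.095*np.array([-np.sin(a),.071*np.sin(a),np.cos(a)])),proj(s,m+.095*np.array([-np.sin(a),.071*np.sin(a),np.cos(a)])))
# rack corners: back bottom/top edges in wrist
for q,z in(((288,222),.085),((85,222),.085),((288,265),.0)): print(q,onz(w,*q,z))
E
```

```text
disc w/s (array([ 0.51709842, -0.11123664,  0.12420817]), np.float64(0.001968660565888183)) w/t (array([ 0.52081475, -0.11242123,  0.11681484]), np.float64(0.0013730220211297993))
disc on .13 [ 0.5160302 -0.1115305  0.13     ] mouth [ 0.59497211 -0.11785687  0.066     ]
45 top pred [257.28755095 210.48988634] [274.34792195 200.70496179]
47.5 top pred [257.26876285 206.65632286] [273.46744856 201.91438595]
50 top pred [257.24957913 202.95394844] [272.62808389 203.14760393]
(288, 222) [ 0.56363771 -0.07977601  0.085     ]
(85, 222) [ 0.54637803 -0.31292947  0.085     ]
(288, 265) [ 0.67215345 -0.07597124  0.        ]
```

```bash
python3 -m crank '[{"claw":1,"delta_pos":[0.035,0,0.001],"rotation":[0,0,0.13]},{"claw":1,"delta_pos":[0.035,0,0.001],"rotation":[0,0,0.13]},{"claw":1,"delta_pos":[0.03,0,0],"rotation":[0,0,0]},{"claw":1,"delta_pos":[0,0.045,0],"rotation":[0,0,0]},{"claw":1,"delta_pos":[0,0.045,0],"rotation":[0,0,0]},{"claw":1,"delta_pos":[0,0.045,0],"rotation":[0,0,0]},{"claw":1,"delta_pos":[0,0,0],"rotation":[0,0,0]}]'; python3 - <<'E'
from h import *
p,R=pose(); print('to go',(R.inv().apply(np.array([.548,-.1145,.077])-p)).round(4)); print(R.as_matrix().round(3))
a=snap('wrist','wrist3');b=snap('side','side3')
w=cv2.imread('pics/wrist3.png');s=cv2.imread('pics/side3.png')
c=np.zeros((600,800,3),np.uint8); c[:384,:512]=w; c[:300,512:]=cv2.resize(s[180:280,255:351],(288,300)); cv2.imwrite('pics/c3.png',c)
E
```

```text
clock: 5.42
tcp_pos: [0.5546, -0.1129, 0.1333]
tcp_rot: [0.704, -0.697, 0.119, 0.071]
ft_force: [1.1, -0.3, 0.5]
grip_width: 0.0855
to go [ 0.0087  0.056  -0.0021]
[[ 0.962 -0.265  0.069]
 [-0.066  0.02   0.998]
 [-0.266 -0.964  0.002]]
```

View pics/c3.png

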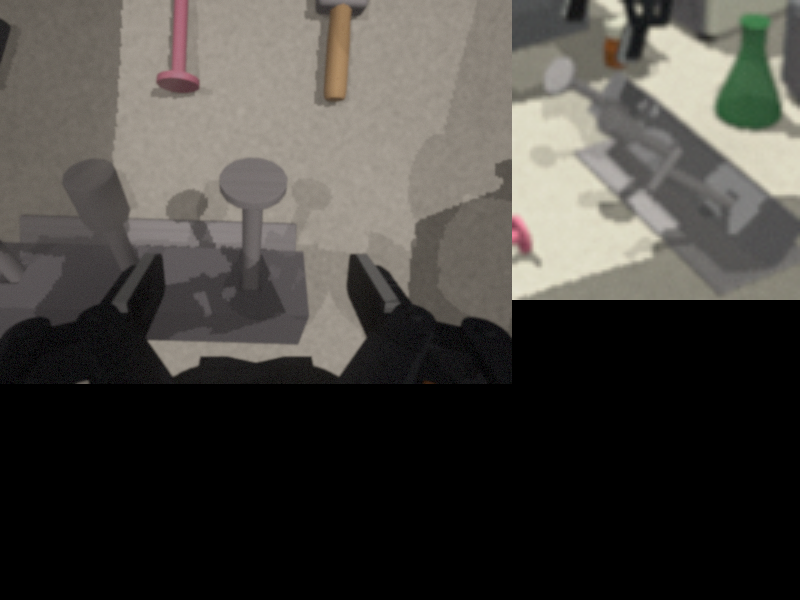

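The wrist view shows the disc spindle between the open fingers: disc at (253,182), mouth near (250,287). The bob at (95,190) is left of the left finger.

```bash
python3 - <<'E'
from geo import *
w=load('wrist2');v=load('wrist3')
print('disc w3/side',tri(v,(253,181),s,(270.5,204.5)),'w3/w2',tri(v,(253,181),w,(258,197)))
print('mouth',onz(v,250,285,.066)); print('bob w3/w2',tri(v,(91,172),w,(173,190)))
for z in(.135,.13,.12): print('bob on z',z,onz(v,91,172,z))
print('bob shaft near mouth',onz(v,128,265,.085))
for d in(30,40,48,55):
  a=np.array([-.76,.055,.645]); print(d, proj(v,np.array([.517,-.112,.124])-d/1000*a))
E
```

```text
disc w3/side (array([ 0.51704626, -0.11114904,  0.12378119]), np.float64(0.0016469144857843303)) w3/w2 (array([ 0.51774269, -0.11161353,  0.12207912]), np.float64(4.914965281394406e-05))
mouth [ 0.59346191 -0.11952067  0.066     ]
bob w3/w2 (array([ 0.50607004, -0.19764365,  0.11885787]), np.float64(0.002975227428002836))
bob on z 0.135 [ 0.50755559 -0.19087773  0.135     ]
bob on z 0.13 [ 0.50730991 -0.19342589  0.13      ]
bob on z 0.12 [ 0.50681855 -0.19852219  0.12      ]
bob shaft near mouth [ 0.56773919 -0.19805136  0.085     ]
30 [252.42548035 217.82239848]
40 [252.4905072  228.76048818]
48 [252.53929404 236.97924118]
55 [252.57982508 243.81529419]
```

```bash
python3 -m crank '[{"claw":1,"delta_pos":[0.009,0.028,-0.002],"rotation":[0,0,0]},{"claw":1,"delta_pos":[0,0.028,0],"rotation":[0,0,0]},{"claw":1,"delta_pos":[0,0,0],"rotation":[0,0,0]},{"claw":0,"delta_pos":[0,0,0],"rotation":[0,0,0]},{"claw":0,"delta_pos":[0,0,0],"rotation":[0,0,0]},{"claw":0,"delta_pos":[0,0,0],"rotation":[0,0,0]},{"claw":0,"delta_pos":[0,0,0],"rotation":[0,0,0]},{"claw":0,"delta_pos":[0,0,0],"rotation":[0,0,0]},{"claw":0,"delta_pos":[0,0,0],"rotation":[0,0,0]}]' 60; python3 - <<'E'
from h import *
p,R=pose(); 
for L in (45,50): 
  a=np.radians(L); print(L,(R.inv().apply([-np.sin(a),.075*np.sin(a),np.cos(a)])).round(3))
E
```

```text
clock: 6.65
tcp_pos: [0.5514, -0.1167, 0.0816]
tcp_rot: [0.704, -0.698, 0.116, 0.067]
ft_force: [0.2, 0.3, 3.5]
grip_width: 0.0096
45 [-0.867 -0.502  0.003]
50 [-0.907 -0.424  0.003]
```

```bash
python3 -m crank '[{"claw":0,"delta_pos":[-0.0105,-0.0056,0],"rotation":[0,0,0]},{"claw":0,"delta_pos":[-0.0105,-0.0056,0],"rotation":[0,0,0]},{"claw":0,"delta_pos":[-0.0105,-0.0056,0],"rotation":[0,0,0]},{"claw":0,"delta_pos":[-0.0105,-0.0056,0],"rotation":[0,0,0]},{"claw":0,"delta_pos":[-0.0105,-0.0056,0],"rotation":[0,0,0]},{"claw":0,"delta_pos":[-0.0105,-0.0056,0],"rotation":[0,0,0]},{"claw":0,"delta_pos":[-0.0105,-0.0056,0],"rotation":[0,0,0]},{"claw":0,"delta_pos":[0,0,0],"rotation":[0,0,0]}]'; python3 - <<'E'
from h import *
a=snap('wrist','wrist4');b=snap('side','side4')
w=cv2.imread('pics/wrist4.png');s=cv2.imread('pics/side4.png')
c=np.zeros((384,800,3),np.uint8); c[:384,:512]=w; c[:300,512:]=cv2.resize(s[160:280,235:351],(288,300)); cv2.imwrite('pics/c4.png',c)
E
```

```text
clock: 7.65
tcp_pos: [0.4904, -0.1124, 0.139]
tcp_rot: [0.704, -0.698, 0.116, 0.066]
ft_force: [-0.1, -0.2, -1.1]
grip_width: 0.0097
```

View pics/c4.png

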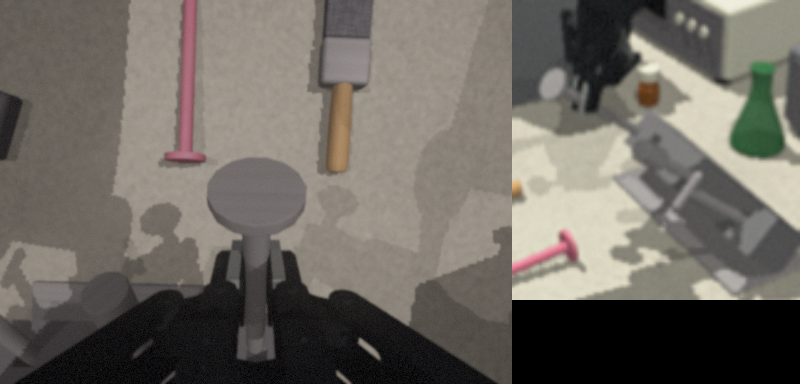

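The spindle is held between the pads and its lower end is clear of the rack. The other two are still in place. I'll lift it and level it.

```bash
python3 -m crank '[{"claw":0,"delta_pos":[-0.008,-0.03,0],"rotation":[0,0,0]},{"claw":0,"delta_pos":[-0.008,-0.03,0],"rotation":[0,0,0]},{"claw":0,"delta_pos":[-0.008,-0.03,0],"rotation":[0,0,0]},{"claw":0,"delta_pos":[-0.008,-0.03,0],"rotation":[0,0,0]},{"claw":0,"delta_pos":[-0.008,-0.03,0],"rotation":[0,0,0]},{"claw":0,"delta_pos":[0,0,0],"rotation":[0,0,-0.12]},{"claw":0,"delta_pos":[0,0,0],"rotation":[0,0,-0.12]},{"claw":0,"delta_pos":[0,0,0],"rotation":[0,0,-0.12]},{"claw":0,"delta_pos":[0,0,0],"rotation":[0,0,-0.12]},{"claw":0,"delta_pos":[0,0,0],"rotation":[0,0,-0.12]},{"claw":0,"delta_pos":[0,0,0],"rotation":[0,0,-0.12]},{"claw":0,"delta_pos":[0,0,0],"rotation":[0,0,0]},{"claw":0,"delta_pos":[0,0,0],"rotation":[0,0,0]}]'; python3 - <<'E'
from h import *
p,R=pose(); print(R.as_matrix().round(3))
a=snap('wrist','wrist5');b=snap('side','side5');d=snap('top','top5')
for n,P in(('wrist',a[1]),('side',b[1])): print(n,'grasp px',proj(P,p-.019*R.as_matrix()[:,1]))
g=proj(b[1],p-.019*R.as_matrix()[:,1]).astype(int); print(g)
w=cv2.imread('pics/wrist5.png');s=cv2.imread('pics/side5.png')
c=np.zeros((600,800,3),np.uint8); c[:288,:384]=cv2.resize(w,(384,288)); x0,y0=g[0]-60,g[1]-60; print(x0,y0)
c[:400,400:]=cv2.resize(s[y0:y0+120,x0:x0+120],(400,400),interpolation=cv2.INTER_CUBIC); c[300:600,:400]=cv2.resize(s[90:290,140:406],(400,300)); cv2.imwrite('pics/c5.png',c)
E
```

```text
clock: 9.38
tcp_pos: [0.4904, -0.1124, 0.2933]
tcp_rot: [-0.682, 0.694, 0.136, 0.185]
ft_force: [0.2, 1.0, -2.4]
grip_width: 0.0097
[[ 0.895  0.441  0.071]
 [-0.064 -0.031  0.997]
 [ 0.442 -0.897  0.   ]]
wrist grasp px [255.6763931  275.01355007]
side grasp px [259.66833793 146.14964389]
[259 146]
199 86
```

View pics/c5.png

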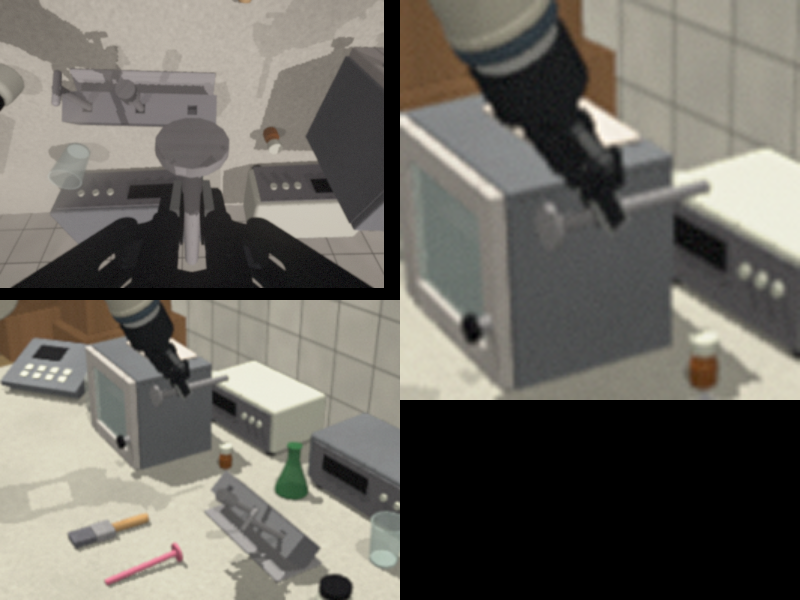

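The disc face is at crop (548,224) and the shaft tail at (705,186). The door is shut and all the glassware is upright. I'll check the level angle from that view.

```bash
python3 - <<'E'
from h import *
p,R=pose();M=R.as_matrix(); g=p-.019*M[:,1]; P=load('side5'); n=M[:,2]
X=[]
for u,v in((550,224),(705,186)):
    o,d=ray(P,199+(u-400)*.3,86+v*.3); X.append(o+d*(n@(g-o))/(n@d))
a=X[0]-X[1]; print('grasp',g,X,np.linalg.norm(a),'elev of disc end deg',np.degrees(np.arcsin(a[2]/np.linalg.norm(a))),'mid z',(X[0][2]+X[1][2])/2)
E
```

```text
grasp [ 0.48262512 -0.11173194  0.31037034] [array([ 0.43643962, -0.1084737 ,  0.30211957]), array([ 0.57640183, -0.11834494,  0.29986796])] 0.14032793506881397 elev of disc end deg 0.9193667602998717 mid z 0.3009937651166802
```

```bash
python3 -m crank '[{"claw":0,"delta_pos":[0,0,0],"rotation":[0,0,0]},{"claw":0,"delta_pos":[0,0,0],"rotation":[0,0,0]},{"claw":0,"delta_pos":[0,0,0],"rotation":[0,0,0]}]'; python3 -c "
from rig import bot
print(abs(bot.sense()['qd']).max()); print(bot.hand_in())"
```

```text
clock: 9.9
tcp_pos: [0.4905, -0.1123, 0.293]
tcp_rot: [-0.682, 0.694, 0.137, 0.185]
ft_force: [0.2, 0.2, -1.8]
grip_width: 0.01
0.006108945336360477
the job is handed in; nothing more can be done
None
```

I pushed the cabinet door shut, drew the disc spindle out of the rack's left (+y) socket, levelled it, and handed the job in at 9.9 s with it still in the gripper.

**Door:** it backed the push with about 18.6 N, more than the catch resists. It looked flush shut in the pictures after I backed off and again at the end, but I had no reading of the door angle.

**Spindle:** the last side view put the shaft about 1° from level, with its middle about 30 cm above the bench and clear of everything. The arm was practically still (joint speeds below 0.01 rad/s), and the wrist force of -1.8 N matched the spindle's weight.

**Other objects:** the bob and T-bar spindles still looked seated in the rack. The flask and vial were standing; only the top of the jar was in that last picture, and the arm never went near it.

**Readings that disagreed:**
- The gripper showed about 10 mm on the 12 mm shaft. The grip held throughout, so this is probably pad give or sensor bias.
- My first estimate of the socket position from the top view was about 2 cm off. I replaced it with the wrist-camera measurement before grasping.

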